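# Take the weighed basket off the hanging scale

## Task

The wire basket of onions on the hanging spring scale has been weighed: take it by its handle, lift it past the tip of the scale's deep hook and out of the hook's open side without jamming or dragging it against the hook or scale, then set it down gently, flat inside the shallow metal tray beside the stand, and let go. The hook rises with the basket as its load comes off, so find by feel when the handle has left the hook before lifting it on past the tip. Keep the basket upright so that no onion rolls out, do not lean on the scale or swing it round, and leave everything else where it stands.

Things in the scene. Friction and masses are not known exactly. Their poses are not given: they have to be found in the camera images.
- stand: Steel stand with hanging spring scale, fixed. Origin: on the table under the hook's load line; x towards its post (away from the robot), z up. Base plate x -65..205, y -80..80 mm, 12 thick, under the basket; post 22 thick, 612 high at x 168; round dial case 144 diameter, x -16..16, over the load line.
- load_line (a point): Point on the base plate's top, under the hook. Hook: 8 mm round bar bent in the stand's y-z plane, sliding up and down on a spring of about 115 N/m. Load draws it down by up to 50 mm (unknown); it rises with the handle to a stop, where the handle leaves it. Free, its inside bottom is 232-268 mm above the table (clamp height). A U 16 mm clear inside, open to stand +y; upturned tip on the +y side.
- post_foot (a point): Foot of the post on the base plate. The hook's tip ends 40 mm above its inside bottom. Over the mouth the bar bends back level, underside 53 mm above the inside bottom, 11 mm out past the tip's middle: the handle passes out level to +y only when lifted 40 to 44 mm from its seat in the free hook. Lower it meets the tip, higher it jams under the bend. The case is 100 mm above that bottom.
- scale (a joint): Swing of the scale's arm about the post, rad; 0 at the start, with the hook on the load line. Only clamp friction holds it: about 6 N sideways at the hook swings it. The arm is clamped on the post higher or lower by up to 18 mm, which is not given.
- basket: Dark wire basket of onions (one rigid piece), 210 x 120 mm, 75 high, under 0.6 kg (unknown), hung by its fixed handle. Origin: centre of underside; x along its length, within 5 degrees of stand x. Handle: 9 mm round bar over y = 0, its centre 142 mm above the underside, straight and level for x 26..95 mm on both sides of a 10 mm hump at x -12..12 where the hook sits. Onions reach 105 mm up.
- handle_top (a point): Centre of the bar at the middle of the handle's hump, 152 mm above the basket's underside; in the hook it lies 4.5 mm above the hook's inside bottom.
- tray: Shallow plain metal tray, fixed, 250 x 160 mm outside with a rolled edge to 262 x 172 mm, 16 mm high, floor 4 mm thick, inside 242 x 152 mm. Origin: centre of underside; x along its length. The basket may stand in it either way round.
- jar: Bystander: lidded glass jar, 76 mm diameter, 110 mm high. Origin: centre of its underside.
- tin: Bystander: tin can, 74 mm diameter, 100 mm high. Origin: centre of its underside.
- jar2: Bystander: small glass jar with wooden lid, 66 mm diameter, 85 mm high. Origin: centre of its underside.
- mug: Bystander: white mug, 80 mm diameter, 90 mm high, its handle towards its own +y. Origin: centre of its underside.
- bowl: Bystander: white bowl, 124 mm diameter, 60 mm high. Origin: centre of its underside.
- ramekin: Bystander: white ramekin, 72 mm diameter, 40 mm high. Origin: centre of its underside.
- oil: Bystander: green glass bottle, 60 mm diameter, 200 mm high. Origin: centre of its underside.

How it is judged:
On the way:
1. the basket hangs in the gripper, its handle out of the hook on the open side and nothing of it touching the stand or scale (y of handle_top in the frame of stand above 0.04 m and height (world z) of basket above 0.04 m and contact force between basket and scale below 0.2 N and contact force between basket and the fingers above 1 N), for 0.2 s.
At the end, for the whole second after the job is handed in: The basket stands flat (within 0.04 rad) on the tray's floor, inside its rim and within 30 mm of its middle, lengthwise, released and at rest (z of basket in the frame of tray between 0 and 0.007 m and horizontal distance between basket and tray below 0.03 m and angle between basket's own z axis and vertical below 0.04 rad and angle between the x axis of basket and the x axis of tray, either way round below 0.35 rad and linear speed of basket below 0.02 m/s and contact force between basket and the fingers below 0.1 N); the robot touches nothing.
It fails at once if the basket bears on the hook or scale with more than 8 N (3 N while its handle is being drawn out, over 6 mm from the load line), or the scale's arm is dragged round by more than 0.05 rad (contact force between basket and scale above 8 N or (y of handle_top in the frame of stand above 0.006 m and contact force between basket and scale above 3 N) or value of joint scale above 0.05 rad or value of joint scale below -0.05 rad).
It fails at once if the robot presses on the scale or its stand with more than 5 N (contact force between any of the arm, the fingers and scale above 5 N or contact force between any of the arm, the fingers and stand above 5 N).
It fails at once if the basket tips more than 0.35 rad (angle between basket's own z axis and vertical above 0.35 rad).
It fails at once if the basket is dropped into the tray (faster than 0.3 m/s close above its floor) or pressed on it with more than 50 N (contact force between basket and tray above 50 N or (z of basket in the frame of tray below 0.02 m and horizontal distance between basket and tray below 0.1 m and linear speed of basket above 0.3 m/s)).
It fails at once if a bystander is moved more than 30 mm (distance of any of jar, tin, jar2, mug, bowl, ramekin, oil from where it was at the start of the episode above 0.03 m).
It also fails if it takes over 72 s, if anything falls off the work surface, if the arm or the gripper's body presses on something with over 40 N, if the wrist force passes 120 N, or if a joint passes its speed limit or range.

## Robot

A 7-joint arm with a two-finger parallel gripper is mounted at the origin on the work surface. World frame = base frame: x ahead of the robot, y to its left, z up, the work surface at z = 0. Lengths are in m, angles in rad, forces in N, time in s.
With the tool pointing down it reaches from about 0.425 to 0.825 m from the base axis. Payload 3.6 kg.
Tool frame: the origin (TCP) lies at the very end of the fingers, on their centre line; the grasp point (between the pads) lies 19 mm behind it (robot.pinch_z is the distance from the TCP to the grasp point, in m); z points along the fingers, y is the direction in which the jaws open and shut (so a half turn about z gives the same grasp; the last joint's range is limited). The gripper opens to 85 mm and grips with 20 to 120 N. Pads are 22 mm wide; open, the fingers measure 114 mm over their backs; the gripper's body (76 mm by 85 mm) begins 54 mm behind the grasp point. The pads swing forward as they close: fully open they stand 13 mm farther back than shut.
Start: joints at [1.294, 0.615, -0.013, 1.423, 0.008, 1.103, -0.04], TCP at [0.161, -0.63, 0.231] pointing down, gripper open.
Joint ranges: [-3.12, 3.12], [-0.3, 2.06], [-1.34, 1.32], [0.26, 2.42], [-1.36, 4.5], [0.01, 1.98], [-2.84, 2.84]. Speed limits (rad/s): [2.79, 2.79, 3.14, 3.14, 3.14, 3.14, 3.14].

## Interface

Orientations are given as a unit quaternion [w, x, y, z].
In Python, from plant import robot gives the robot as it stands.
- The arm moves only by the tool send_rows, never from a script. Its arguments are lists of equal length, an entry for each row: "hand": the gripper's target within -1 to 1 (fully open at 1, half-way at 0, shut at -1); "travel": the shift along the tool's x, y, z in cm, a list of three; "yaw": the turn about the tool's z in rad. In form: {"hand": [hand, ...], "travel": [[x, y, z], ...], "yaw": [yaw, ...]}. A call has 1 to 12 rows; each row shifts and turns the commanded pose from where the row before left it, along the tool's axes as they then stand; what a row does not reach is not made up. A row lasts 1/10 s, in which the tool goes at most 50 mm and 8.59 degrees, less where a joint would pass 70% of its speed; a pose out of reach is approached as far as the arm can. A call with a gripper value outside its range is refused whole. The fingers move at their own pace and stop on an object; "force" is the grip in N (left out, the last holds). Time passes only in rows, so rows that do not move let the fingers close. It gives the time, the measured TCP pose, the force and the opening at its end, in the units of the state.
- robot.get_obs(): the state, without advancing time (a new reading comes with each control period).
- robot.read_camera(name): name is "scene" or "top"; returns a dict with "frame" (480x640x3 uint8, red, green, blue), "intrinsics" (3x3 intrinsics, pixels), "world_to_cam" (4x4, takes a point from world to camera coordinates). Camera axes: x right, y down, z forward; pixel columns grow to the right and rows downward; lengths in m; the calibration is good to about 2 mm. A picture is of the moment at which its call begins. There is no depth.
- robot.job_done(): hands the job in, once; it reports no verdict.
The state is a dict: "time_s": time; "q": joint angles; "dq": joint speeds; "joint_torque": joint torques, N m; "tcp_pos": TCP position; "tool_rot": TCP orientation; "wrist_force": force on the tool from outside, world axes, zero at the start; "torque": the same for the moment, N m; "width": opening from 0.0 (shut) to 1.0 (fully open).
Only numpy, scipy, OpenCV 4.12 (cv2) and the standard library are available. Lean on these libraries where they do the work, as an engineer would, in place of code of your own. Each camera call takes 0.05 s, during which the arm holds its last target. There are 200 camera calls.

## Working session

There is one attempt and no reset: what is moved stays moved. The work goes in short steps, Python scripts to look and compute and a tool call to move; the robot and the scene stay as the last step left them, time stands still between calls to the robot, and variables do not carry over. Pictures are saved under pics/ and viewed, on a budget of 14 in all, crops included, one or two more only if the job needs it, and the job is handed in when it is done.

Besides the shell and the picture viewer there is one more tool, called after "Request:" as name(argument=value, ...), one argument or row to a line, values as JSON. send_rows: Moves the arm, as the interface text tells. Its arguments: {"type":"object","properties":{"hand":{"type":"array","items":{"type":"number"}},"travel":{"type":"array","items":{"type":"array","items":{"type":"number"}}},"yaw":{"type":"array","items":{"type":"number"}},"force":{"type":"number"}},"required":["hand","travel","yaw"]}

```bash
mkdir -p pics; ls; python3 - <<'E'
from plant import robot
import cv2, json, numpy as np
o=robot.get_obs(); print({k:np.round(v,3).tolist() for k,v in o.items()}, robot.pinch_z)
for n in("scene","top"):
    c=robot.read_camera(n); cv2.imwrite(f"pics/{n}0.png",c["frame"][:,:,::-1])
    print(n,np.round(c["intrinsics"],1).tolist(),np.round(c["world_to_cam"],4).tolist())
E
```

```text
pics
{'time_s': 0.0, 'q': [1.294, 0.616, -0.013, 1.425, 0.008, 1.103, -0.04], 'dq': [0.001, -0.001, 0.001, 0.001, 0.0, -0.001, -0.001], 'joint_torque': [-0.0, -46.923, 0.26, -17.104, 0.01, 0.01, 0.0], 'tcp_pos': [0.16, -0.629, 0.23], 'tool_rot': [-0.001, 0.992, 0.125, -0.0], 'wrist_force': [0.592, -0.066, 0.29], 'torque': [-0.017, -0.07, -0.026], 'width': 0.996} 0.0187
scene [[537.4, 0.0, 316.9], [0.0, 537.4, 239.5], [0.0, 0.0, 1.0]] [[0.4102, 0.9119, 0.0141, -0.1896], [0.7158, -0.3123, -0.6245, -0.3153], [-0.5651, 0.2662, -0.7809, 1.8916], [0.0, 0.0, 0.0, 1.0]]
top [[439.9, 0.0, 320.1], [0.0, 439.9, 239.3], [0.0, 0.0, 1.0]] [[0.0177, -0.9997, -0.0142, -0.0279], [-0.9959, -0.0164, -0.089, 0.5671], [0.0887, 0.0157, -0.9959, 1.1879], [0.0, 0.0, 0.0, 1.0]]
```

View pics/scene0.png

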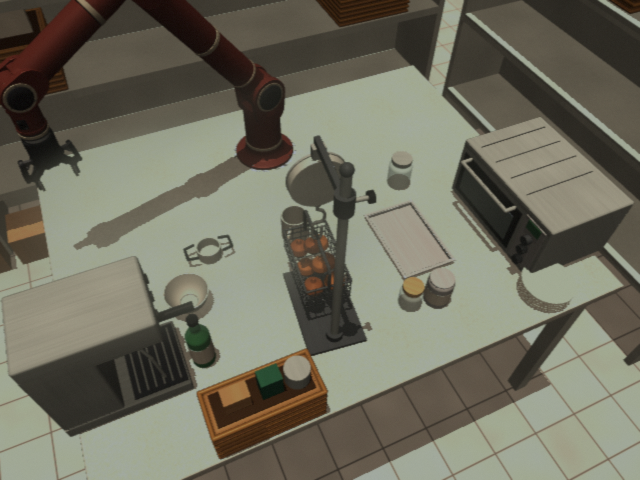

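View pics/top0.png

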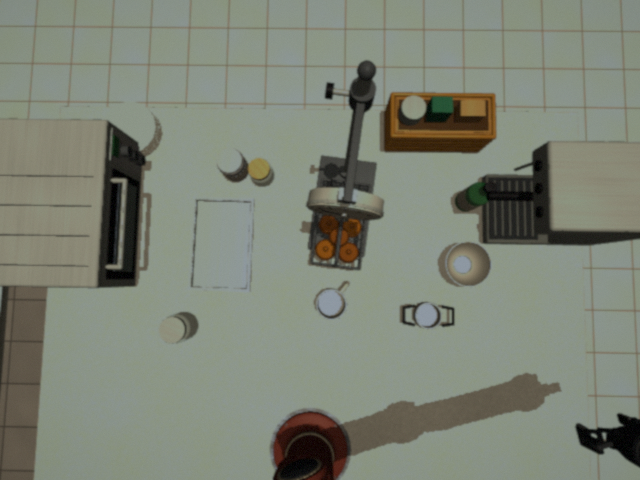

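The scene view shows the stand with the basket at about (318,260), tray (410,238), mug (293,218). In the top view, the basket is at (338,238), case (345,203), tray (222,244) and mug (330,302). I need enlarged crops.

```bash
python3 - <<'E'
import cv2
a=cv2.imread("pics/top0.png"); b=cv2.imread("pics/scene0.png")
cv2.imwrite("pics/c1.png",cv2.resize(a[145:295,185:385],None,fx=4,fy=4,interpolation=cv2.INTER_CUBIC))
cv2.imwrite("pics/c2.png",cv2.resize(b[190:352,258:460],None,fx=3.7,fy=3.7,interpolation=cv2.INTER_CUBIC))
E
```

```text
(no output)
```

View pics/c1.png

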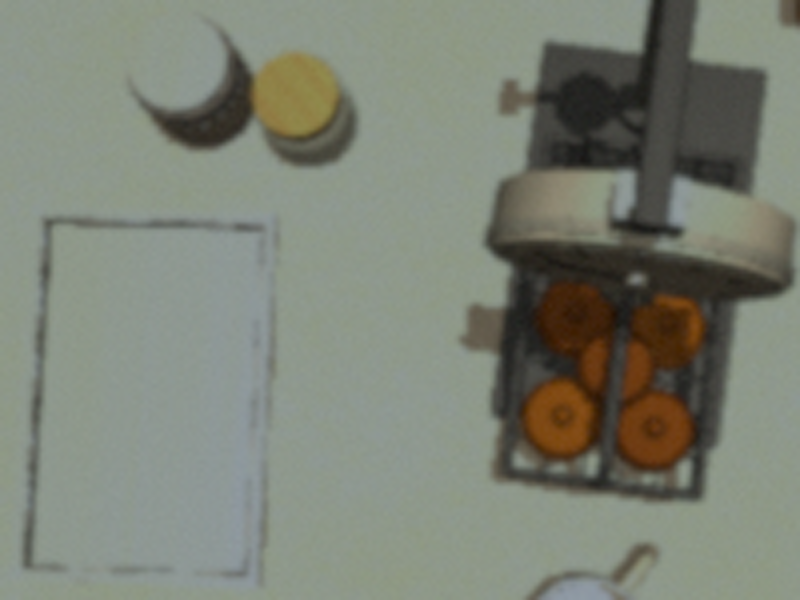

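View pics/c2.png

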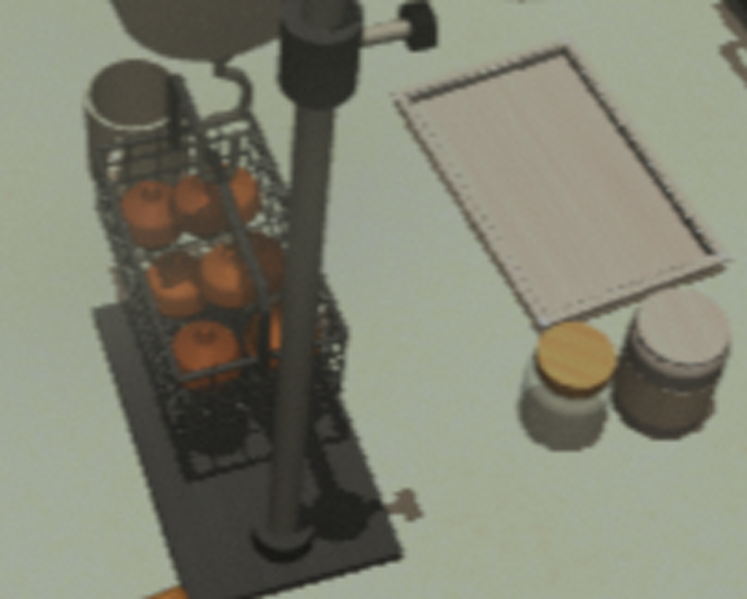

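```bash
cat > h.py <<'E'
import numpy as np
K={'s':np.array([[537.4,0,316.9],[0,537.4,239.5],[0,0,1]]),'t':np.array([[439.9,0,320.1],[0,439.9,239.3],[0,0,1]])}
W={'s':np.array([[0.4102,0.9119,0.0141,-0.1896],[0.7158,-0.3123,-0.6245,-0.3153],[-0.5651,0.2662,-0.7809,1.8916]]),
't':np.array([[0.0177,-0.9997,-0.0142,-0.0279],[-0.9959,-0.0164,-0.089,0.5671],[0.0887,0.0157,-0.9959,1.1879]])}
def ray(c,p):
    M=W[c]; d=M[:,:3].T@np.linalg.solve(K[c],[p[0],p[1],1]); return -M[:,:3].T@M[:,3], d/np.linalg.norm(d)
def plane(c,p,z):
    o,d=ray(c,p); return o+d*(z-o[2])/d[2]
def tri(ps,pt):
    (a,u),(b,v)=ray('s',ps),ray('t',pt)
    k=np.linalg.lstsq(np.c_[u,-v],b-a,rcond=None)[0]; P,Q=a+k[0]*u,b+k[1]*v
    return (P+Q)/2,np.linalg.norm(P-Q)
def proj(c,P):
    q=K[c]@(W[c][:,:3]@P+W[c][:,3]); return q[:2]/q[2]
C1=lambda x,y:(185+x/4-.4,145+y/4-.4); C2=lambda x,y:(258+x/3.7-.4,190+y/3.7-.4)
E
python3 - <<'E'
from h import *
np.set_printoptions(precision=4,suppress=True)
print('cams',ray('s',(0,0))[0],ray('t',(0,0))[0])
print('tray scene');T=np.array([plane('s',C2(*p),.014) for p in[(397,95),(565,45),(728,262),(540,325)]]);print(T,T.mean(0),[np.linalg.norm(T[i]-T[i-1]) for i in range(4)])
print('tray top'); T=np.array([plane('t',C1(*p),.01) for p in[(45,220),(265,227),(250,572),(28,568)]]);print(T,T.mean(0),[np.linalg.norm(T[i]-T[i-1]) for i in range(4)])
print('plate top',[plane('t',C1(*p),.012) for p in[(545,42),(765,72)]])
print('plate scene',[plane('s',C2(*p),.012) for p in[(95,308),(190,600),(402,553)]])
print('near end',tri(C2(178,80),C1(608,478)))
o,d1=ray('t',C1(625,290));_,d2=ray('t',C1(609,470));n=np.cross(d1,d2)
for p in[(178,80),(195,125),(235,205),(265,265)]:
    a,u=ray('s',C2(*p)); print('handle',p,a+u*(n@(o-a))/(n@u))
print('lidtest jar2', tri(C2(576,352),C1(297,93)))
E
```

```text
cams [ 1.3724 -0.4291  1.2829] [ 0.4599 -0.0372  1.2331]
tray scene
[[0.4256 0.1817 0.014 ]
 [0.4326 0.3424 0.014 ]
 [0.688  0.3423 0.014 ]
 [0.6808 0.1742 0.014 ]] [0.5567 0.2601 0.014 ] [np.float64(0.2552800052825221), np.float64(0.1608543651920429), np.float64(0.2554425471628082), np.float64(0.1682024276150985)]
tray top
[[0.6757 0.3351 0.01  ]
 [0.6731 0.1792 0.01  ]
 [0.4312 0.1819 0.01  ]
 [0.4311 0.3365 0.01  ]] [0.5528 0.2582 0.01  ] [np.float64(0.24456272386920366), np.float64(0.15595727525392836), np.float64(0.24191934512218596), np.float64(0.15454519664721933)]
plate top [array([ 0.8084, -0.0159,  0.012 ]), array([ 0.7889, -0.1717,  0.012 ])]
plate scene [array([ 0.5262, -0.1352,  0.012 ]), array([ 0.7846, -0.1677,  0.012 ]), array([ 0.8119, -0.0145,  0.012 ])]
near end (array([ 0.4957, -0.0561,  0.212 ]), np.float64(0.009391170721379056))
handle (178, 80) [ 0.5212 -0.062   0.241 ]
handle (195, 125) [ 0.5574 -0.0649  0.2326]
handle (235, 205) [ 0.6366 -0.0707  0.2384]
handle (265, 265) [ 0.6923 -0.0747  0.2425]
lidtest jar2 (array([0.7511, 0.1493, 0.087 ]), np.float64(0.004561042123611639))
```

The jar2 lid triangulates to z 0.087 (85 mm expected), and the tray and plate sizes agree.

- **Stand:** origin about (0.597, -0.065), yaw -0.13.
- **Handle:** yaw about -0.074, straight bar at z about 0.238.
- **Tray:** centre about (0.554, 0.259), yaw about -0.01.
- **Grip:** I'll take the bar 70 mm on the robot's side of the hook, at (0.527, -0.060).

Request:
send_rows(
  hand=[1,1,1,1,1,1,1,1,1,1,1,1],
  travel=[
    [0,0,-3],
    [0,0,-3],
    [0,0,-2],
    [2.15,-4,0],
    [2.15,-4,0],
    [2.15,-4,0],
    [2.15,-4,0],
    [2.15,-4,0],
    [2.15,-4,0],
    [2.15,-4,0],
    [2.15,-4,0],
    [2.15,-4,0],
  ],
  yaw=[0.11,0.11,0.105,0,0,0,0,0,0,0,0,0],
  force=110,
)

```text
time_s: 1.3
tcp_pos: [0.3811, -0.2835, 0.3111]
tool_rot: [-0.0, 0.999, -0.038, -0.0]
wrist_force: [0.2, -0.4, 0.1]
width: 0.999
```

Request:
send_rows(
  hand=[1,1,1,1,1,1],
  travel=[
    [2.0,-3.5,0],
    [2.0,-3.5,0],
    [2,-3.5,0],
    [1,-2,0],
    [0,0,0],
    [0,0,0],
  ],
  yaw=[0,0,0,0,0,0],
)

```text
time_s: 1.9
tcp_pos: [0.4593, -0.1663, 0.3109]
tool_rot: [0.0, 0.999, -0.037, -0.001]
wrist_force: [-0.2, -0.2, 0.3]
width: 0.998
```

Request:
send_rows(
  hand=[1,1,1,1,1,1],
  travel=[
    [1.5,-3,0],
    [1.5,-3,0],
    [1.5,-3,0],
    [1,-2.1,0],
    [0,0,0],
    [0,0,0],
  ],
  yaw=[0,0,0,0,0,0],
)

```text
time_s: 2.5
tcp_pos: [0.5224, -0.0616, 0.311]
tool_rot: [0.001, 0.999, -0.039, -0.001]
wrist_force: [-0.5, -1.7, -0.5]
width: 1.002
```

```bash
python3 - <<'E'
from plant import robot
from h import *
import cv2
np.set_printoptions(precision=4,suppress=True)
o=robot.get_obs(); print(o['tcp_pos'],o['q'],o['tool_rot'])
a=robot.read_camera("top")["frame"][:,:,::-1]; b=robot.read_camera("scene")["frame"][:,:,::-1]
m=np.hstack([cv2.resize(a[160:310,285:395],(396,540),interpolation=cv2.INTER_CUBIC),cv2.resize(b[130:286,260:376],(402,540),interpolation=cv2.INTER_CUBIC)])
cv2.imwrite("pics/m1.png",m); print(proj('t',o['tcp_pos']),proj('s',o['tcp_pos']))
E
```

```text
[ 0.5224 -0.0616  0.311 ] [ 0.1807  0.3523 -0.1504  1.6511  0.0585  1.1438 -1.6334] [ 0.0008  0.9992 -0.0388 -0.0006]
[338.4205 248.9265] [306.0203 192.7175]
```

View pics/m1.png

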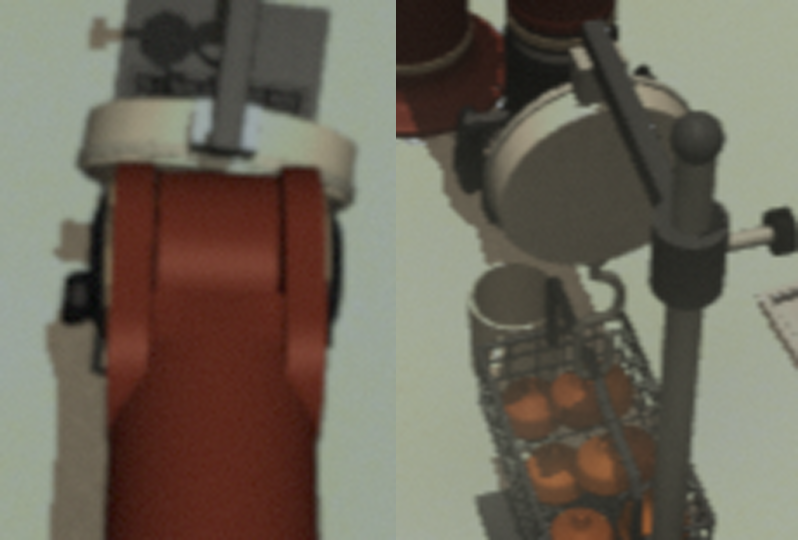

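The left half (top camera) shows the red wrist hiding the grasp, with its front edge at crop row 165, close to the case front at row 160-180. The right half (scene camera) shows the bar clear and the fingers behind the case. I'll work out the wrist's overhang.

```bash
python3 - <<'E'
from h import *
np.set_printoptions(precision=4,suppress=True)
for z in(.4,.45,.5,.55,.6,.65): print(z,plane('t',(285+235/3.6,160+168/3.6),z), 'left/right edges',plane('t',(285+108/3.6,160+250/3.6),z)[1],plane('t',(285+322/3.6,160+250/3.6),z)[1])
# case from first picture: top-front and bottom rim of front face at y centre (c1 crop)
for z in(.33,.35,.42,.48,.5): print('case front bottom edge',z,plane('t',C1(638,282),z),'back/top',plane('t',C1(640,170),z), 'right end',plane('t',C1(795,260),z),'left end',plane('t',C1(490,240),z))
# hook/case bottom height from scene: case lowest edge
for z in(.33,.35,.37): print('scene case bottom',z,plane('s',(260+575/3.466,130+265/3.466),z))
E
```

```text
0.4 [ 0.5977 -0.0807  0.4   ] left/right edges -0.014054499063249341 -0.1271349128832322
0.45 [ 0.5894 -0.0781  0.45  ] left/right edges -0.015446083062402884 -0.12173981518992899
0.5 [ 0.5812 -0.0755  0.5   ] left/right edges -0.016837667061556427 -0.11634471749662578
0.55 [ 0.5729 -0.0729  0.55  ] left/right edges -0.018229251060709974 -0.11094961980332257
0.6 [ 0.5646 -0.0703  0.6   ] left/right edges -0.019620835059863517 -0.10555452211001937
0.65 [ 0.5563 -0.0677  0.65  ] left/right edges -0.02101241905901706 -0.10015942441671613
case front bottom edge 0.33 [ 0.5914 -0.0718  0.33  ] back/top [ 0.6503 -0.0721  0.33  ] right end [ 0.6042 -0.1528  0.33  ] left end [0.6122 0.0053 0.33  ]
case front bottom edge 0.35 [ 0.5885 -0.071   0.35  ] back/top [ 0.646  -0.0713  0.35  ] right end [ 0.601  -0.1502  0.35  ] left end [0.6089 0.0043 0.35  ]
case front bottom edge 0.42 [ 0.5783 -0.0683  0.42  ] back/top [ 0.6313 -0.0686  0.42  ] right end [ 0.5898 -0.1413  0.42  ] left end [0.5971 0.001  0.42  ]
case front bottom edge 0.48 [ 0.5696 -0.0661  0.48  ] back/top [ 0.6186 -0.0663  0.48  ] right end [ 0.5802 -0.1336  0.48  ] left end [ 0.5869 -0.0018  0.48  ]
case front bottom edge 0.5 [ 0.5667 -0.0653  0.5   ] back/top [ 0.6144 -0.0655  0.5   ] right end [ 0.577  -0.1311  0.5   ] left end [ 0.5836 -0.0027  0.5   ]
scene case bottom 0.33 [0.6948 0.1769 0.33  ]
scene case bottom 0.35 [0.7091 0.1642 0.35  ]
scene case bottom 0.37 [0.7233 0.1514 0.37  ]
```

```bash
python3 - <<'E'
from plant import robot
from h import *
import cv2
np.set_printoptions(precision=3,suppress=True)
for h in(0,.05,.1,.15,.2,.22,.25,.3): print(h,proj('s',np.array([.16,-.629,.231+h])))
o=robot.get_obs();print(o['time_s'],o['wrist_force'],o['joint_torque'])
b=cv2.imread("pics/scene0.png"); cv2.imwrite("pics/w.png",cv2.resize(b[30:200,0:110],None,fx=3.5,fy=3.5,interpolation=cv2.INTER_CUBIC))
E
```

```text
0 [ 60.174 184.555]
0.05 [ 53.354 171.173]
0.1 [ 46.147 157.032]
0.15 [ 38.519 142.064]
0.2 [ 30.432 126.195]
0.22 [ 27.059 119.577]
0.25 [ 21.843 109.342]
0.3 [12.704 91.408]
2.6 [0.21  0.329 0.308] [ -0.488 -34.947  -1.016 -17.462  -0.016  -0.006   0.004]
```

View pics/w.png

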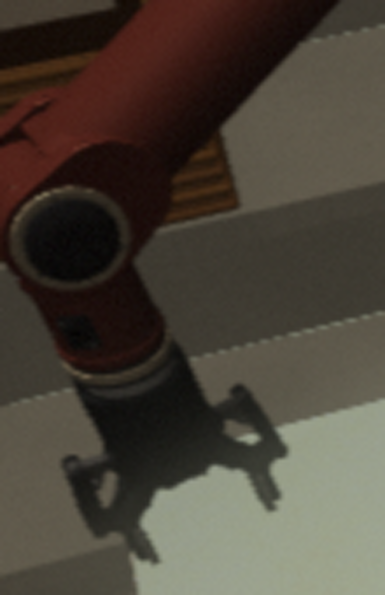

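The wrist axis is about 0.275 m above the TCP, with a housing radius of about 48 mm. At TCP x=0.521 it clears the case face by about 8 mm, so I'll go down there in two stages.

Request:
send_rows(
  hand=[1,1,1,1,1,1],
  travel=[
    [-0.1,0,1.5],
    [0,0,1.5],
    [0,0,1.5],
    [0,0,1.5],
    [0,0,1],
    [0,0,0],
  ],
  yaw=[0,0,0,0,0,0],
)

```text
time_s: 3.2
tcp_pos: [0.5207, -0.0607, 0.2401]
tool_rot: [0.0, 0.999, -0.039, -0.002]
wrist_force: [-1.5, -0.2, 0.9]
width: 1.001
```

Request:
send_rows(
  hand=[1,1,1,1,1],
  travel=[
    [0,0,0.8],
    [0,0,0.8],
    [0,0,0.8],
    [0,0,0.6],
    [0,0,0],
  ],
  yaw=[0,0,0,0,0],
)

```text
time_s: 3.7
tcp_pos: [0.5214, -0.0593, 0.2103]
tool_rot: [-0.0, 0.999, -0.038, -0.001]
wrist_force: [-1.1, -0.0, -0.4]
width: 0.996
```

```bash
python3 - <<'E'
from plant import robot
from h import *
import cv2
np.set_printoptions(precision=4,suppress=True)
o=robot.get_obs(); print(o['tcp_pos'],o['wrist_force'],o['joint_torque'])
a=robot.read_camera("top")["frame"][:,:,::-1]; b=robot.read_camera("scene")["frame"][:,:,::-1]
m=np.hstack([cv2.resize(a[160:310,285:395],(330,450),interpolation=cv2.INTER_CUBIC),cv2.resize(b[180:270,270:362],(460,450),interpolation=cv2.INTER_CUBIC)])
cv2.imwrite("pics/m2.png",m); print(proj('t',o['tcp_pos']),proj('s',o['tcp_pos']))
E
```

```text
[ 0.5214 -0.0593  0.2103] [-1.0784 -0.0195 -0.3548] [ -0.0106 -37.0313  -0.8848 -14.8617   0.0137  -0.0651  -0.0059]
[336.2482 252.2339] [306.7372 218.6764]
```

View pics/m2.png

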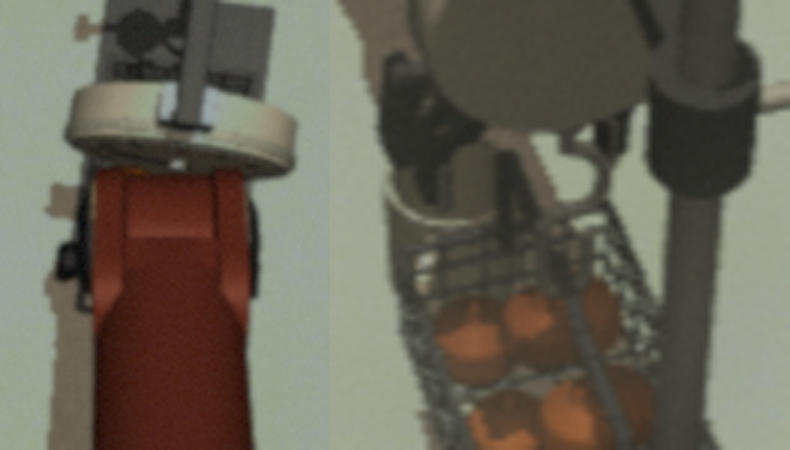

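The +y finger tip is at about (612,150) in the right half, the -y tip at about (440,195), and the bar crosses between them at about (515,155). That puts the bar about 3 mm to -y of centre and 20 mm above the closed tip. I'll shift 3 mm and close.

Request:
send_rows(
  hand=[1,0.4,-0.2,-0.6,-1,-1,-1,-1,-1,-1],
  travel=[
    [0,0.3,0],
    [0,0,0],
    [0,0,0],
    [0,0,0],
    [0,0,0],
    [0,0,0],
    [0,0,0],
    [0,0,0],
    [0,0,0],
    [0,0,0],
  ],
  yaw=[0,0,0,0,0,0,0,0,0,0],
  force=110,
)

```text
time_s: 4.8
tcp_pos: [0.5218, -0.0622, 0.2113]
tool_rot: [-0.0, 0.999, -0.037, -0.0]
wrist_force: [-0.3, 1.0, -0.2]
width: 0.053
```

```bash
cat > s.py <<'E'
from plant import robot
import numpy as np
np.set_printoptions(precision=4,suppress=True)
# each camera call advances 0.05 s: averaging noise
L=[]
for i in range(4):
    robot.read_camera("top"); o=robot.get_obs(); L.append(np.r_[o['tcp_pos'],o['wrist_force'],o['torque']])
L=np.array(L); print(o['time_s'],o['width'],o['tool_rot']); print(L.mean(0)); print(L.std(0))
E
python3 s.py
```

```text
5.0 0.052536445289680114 [-0.0001  0.9993 -0.0375 -0.0001]
[ 0.5218 -0.0622  0.2113 -0.2397  0.219  -0.1158  0.0416  0.0532  0.018 ]
[0.     0.     0.     0.3096 0.3604 0.6267 0.021  0.0521 0.0338]
```

```bash
cat > s.py <<'E'
from plant import robot
import numpy as np, sys
np.set_printoptions(precision=3,suppress=True,linewidth=160)
n=int(sys.argv[1]); L=[]
for i in range(n):
    c=robot.read_camera("scene"); o=robot.get_obs(); L.append(np.r_[o['tcp_pos']*1000,o['wrist_force'],o['torque'],o['joint_torque'][[1,3,5]]])
if len(sys.argv)>2:
    import cv2; np.save("last.npy",c["frame"])
L=np.array(L); print(o['time_s'],round(o['width'],4),o['tool_rot']); print(L.mean(0)); print(L.std(0))
E
python3 s.py 8
```

```text
5.4 0.054 [-0.     0.999 -0.038 -0.   ]
[521.799 -62.229 211.329  -0.367   0.623   0.115   0.084   0.043   0.031 -37.111 -15.029  -0.072]
[0.013 0.012 0.006 0.367 0.661 0.423 0.028 0.03  0.04  0.002 0.013 0.006]
```

Request:
send_rows(
  hand=[-1,-1,-1,-1,-1,-1],
  travel=[
    [0,0,-0.3],
    [0,0,-0.3],
    [0,0,-0.2],
    [0,0,-0.2],
    [0,0,0],
    [0,0,0],
  ],
  yaw=[0,0,0,0,0,0],
)

```text
time_s: 6.0
tcp_pos: [0.5218, -0.0624, 0.2213]
tool_rot: [0.0, 0.999, -0.038, 0.0]
wrist_force: [0.2, 0.3, -0.7]
width: 0.052
```

```bash
python3 s.py 8 1; python3 -c "
import numpy as np,cv2
b=np.load('last.npy')[:,:,::-1]; cv2.imwrite('pics/m3.png',cv2.resize(b[180:270,270:362],None,fx=6,fy=6,interpolation=cv2.INTER_CUBIC))"
```

```text
6.4 0.0507 [-0.     0.999 -0.038 -0.   ]
[521.797 -62.379 221.254   0.241   0.2    -1.141   0.055   0.079   0.012 -37.523 -15.542  -0.055]
[0.017 0.017 0.021 0.458 0.472 0.558 0.023 0.026 0.026 0.025 0.005 0.006]
```

View pics/m3.png

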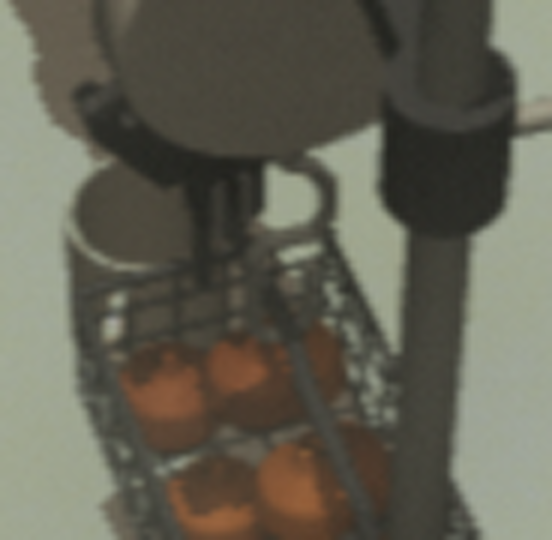

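Lifting 10 mm took up 1.25 N (115 N/m predicts 1.15 N), so the handle is held. The picture shows the fingers shut on the bar at about (215,220), with the hook still loaded. The joint torques are very quiet, so I'll lift in 4 mm steps to find the kink.

Request:
send_rows(
  hand=[-1,-1,-1,-1],
  travel=[
    [0,0,-0.2],
    [0,0,-0.2],
    [0,0,0],
    [0,0,0],
  ],
  yaw=[0,0,0,0],
)

```text
time_s: 6.8
tcp_pos: [0.5218, -0.0623, 0.2254]
tool_rot: [0.0, 0.999, -0.038, 0.0]
wrist_force: [-0.1, 0.1, -1.3]
width: 0.053
```

```bash
python3 s.py 4|sed -n 2p
```

```text
[521.79  -62.364 225.293   0.263  -0.004  -1.404   0.024   0.059   0.006 -37.692 -15.762  -0.054]
```

Request:
send_rows(
  hand=[-1,-1,-1,-1],
  travel=[
    [0,0,-0.2],
    [0,0,-0.2],
    [0,0,0],
    [0,0,0],
  ],
  yaw=[0,0,0,0],
)

```text
time_s: 7.4
tcp_pos: [0.5218, -0.0625, 0.2294]
tool_rot: [0.0, 0.999, -0.038, -0.0]
wrist_force: [-0.7, 0.2, -2.2]
width: 0.054
```

```bash
python3 s.py 4|sed -n 2p
```

```text
[521.709 -62.474 229.269  -0.599  -0.563  -1.45   -0.085   0.163  -0.037 -37.856 -16.134  -0.152]
```

Request:
send_rows(
  hand=[-1,-1,-1,-1],
  travel=[
    [0,0,-0.2],
    [0,0,-0.2],
    [0,0,0],
    [0,0,0],
  ],
  yaw=[0,0,0,0],
)

```text
time_s: 8.0
tcp_pos: [0.5218, -0.0623, 0.2334]
tool_rot: [-0.0, 0.999, -0.037, 0.0]
wrist_force: [0.7, -1.0, -2.1]
width: 0.055
```

```bash
python3 s.py 4|sed -n 2p
```

```text
[521.768 -62.301 233.291  -0.138  -0.223  -2.182  -0.042   0.166  -0.002 -38.016 -16.392  -0.166]
```

Request:
send_rows(
  hand=[-1,-1,-1,-1],
  travel=[
    [0,0,-0.2],
    [0,0,-0.2],
    [0,0,0],
    [0,0,0],
  ],
  yaw=[0,0,0,0],
)

```text
time_s: 8.6
tcp_pos: [0.5218, -0.0622, 0.2373]
tool_rot: [-0.0, 0.999, -0.038, -0.0]
wrist_force: [-0.4, -0.5, -3.0]
width: 0.053
```

```bash
python3 s.py 4|sed -n 2p
```

```text
[521.724 -62.25  237.255   0.406  -0.473  -2.83    0.041   0.251  -0.01  -38.369 -16.801  -0.219]
```

Request:
send_rows(
  hand=[-1,-1,-1,-1],
  travel=[
    [0,0,-0.2],
    [0,0,-0.2],
    [0,0,0],
    [0,0,0],
  ],
  yaw=[0,0,0,0],
)

```text
time_s: 9.2
tcp_pos: [0.5219, -0.0623, 0.2415]
tool_rot: [-0.0, 0.999, -0.038, 0.0]
wrist_force: [0.7, 0.2, -2.9]
width: 0.053
```

```bash
python3 s.py 4
```

```text
9.4 0.0518 [-0.     0.999 -0.038 -0.   ]
[521.782 -62.321 241.31    0.126   0.041  -3.292   0.038   0.204  -0.004 -38.286 -16.928  -0.221]
[0.027 0.014 0.047 0.572 0.12  0.373 0.005 0.017 0.042 0.017 0.019 0.004]
```

Request:
send_rows(
  hand=[-1,-1,-1,-1],
  travel=[
    [0,0,-0.2],
    [0,0,-0.2],
    [0,0,0],
    [0,0,0],
  ],
  yaw=[0,0,0,0],
)

```text
time_s: 9.8
tcp_pos: [0.5219, -0.0623, 0.2455]
tool_rot: [-0.0, 0.999, -0.038, 0.0]
wrist_force: [-0.1, -0.3, -3.0]
width: 0.05
```

```bash
python3 s.py 6|sed -n 2p
```

```text
[521.787 -62.306 245.312   0.103  -0.258  -2.786   0.048   0.205   0.007 -38.185 -17.034  -0.219]
```

Request:
send_rows(
  hand=[-1,-1,-1,-1],
  travel=[
    [0,0,-0.2],
    [0,0,-0.2],
    [0,0,0],
    [0,0,0],
  ],
  yaw=[0,0,0,0],
)

```text
time_s: 10.5
tcp_pos: [0.5219, -0.0623, 0.2495]
tool_rot: [-0.0, 0.999, -0.038, 0.0]
wrist_force: [-0.2, 0.5, -3.3]
width: 0.054
```

```bash
python3 s.py 6|sed -n 2p
```

```text
[521.786 -62.306 249.304   0.109   0.061  -2.966   0.039   0.22   -0.012 -38.097 -17.148  -0.219]
```

Request:
send_rows(
  hand=[-1,-1,-1,-1],
  travel=[
    [0,0,-0.2],
    [0,0,-0.2],
    [0,0,0],
    [0,0,0],
  ],
  yaw=[0,0,0,0],
)

```text
time_s: 11.2
tcp_pos: [0.5219, -0.0623, 0.2535]
tool_rot: [-0.0, 0.999, -0.038, 0.0]
wrist_force: [-0.3, 0.4, -3.8]
width: 0.051
```

```bash
python3 s.py 6
```

```text
11.5 0.0515 [-0.     0.999 -0.038 -0.   ]
[521.782 -62.313 253.305  -0.165  -0.15   -3.108   0.028   0.205  -0.002 -38.011 -17.26   -0.219]
[0.015 0.009 0.03  0.319 0.653 0.566 0.035 0.013 0.017 0.022 0.021 0.004]
```

The load is constant from z=241.3 up, so the handle is free (weight about 3.1 N). The kink lies somewhere in 234-240 mm, and I need it within about 1 mm. I'll go back down in small steps and watch for first contact.

Request:
send_rows(
  hand=[-1,-1,-1,-1,-1,-1],
  travel=[
    [0,0,0.4],
    [0,0,0.4],
    [0,0,0.4],
    [0,0,0.2],
    [0,0,0],
    [0,0,0],
  ],
  yaw=[0,0,0,0,0,0],
)

```text
time_s: 12.1
tcp_pos: [0.5219, -0.0623, 0.2393]
tool_rot: [-0.0, 0.999, -0.038, 0.0]
wrist_force: [-0.8, 1.0, -3.3]
width: 0.055
```

```bash
python3 s.py 4|sed -n 2p
```

```text
[521.983 -62.321 239.512   0.028  -0.244  -2.977   0.045   0.2     0.003 -38.195 -16.808  -0.216]
```

Request:
send_rows(
  hand=[-1,-1,-1,-1],
  travel=[
    [0,0,0.1],
    [0,0,0],
    [0,0,0],
    [0,0,0],
  ],
  yaw=[0,0,0,0],
)

```text
time_s: 12.7
tcp_pos: [0.5218, -0.0623, 0.2384]
tool_rot: [-0.0, 0.999, -0.038, 0.0]
wrist_force: [-0.6, -0.0, -2.3]
width: 0.055
```

```bash
python3 s.py 4|sed -n 2p
```

```text
[521.851 -62.311 238.362   0.249  -0.074  -2.889   0.049   0.214   0.009 -38.303 -16.81   -0.217]
```

Request:
send_rows(
  hand=[-1,-1,-1,-1],
  travel=[
    [0,0,0.1],
    [0,0,0],
    [0,0,0],
    [0,0,0],
  ],
  yaw=[0,0,0,0],
)

```text
time_s: 13.3
tcp_pos: [0.5218, -0.0623, 0.2373]
tool_rot: [-0.0, 0.999, -0.038, 0.0]
wrist_force: [-0.0, -0.4, -3.2]
width: 0.054
```

```bash
python3 s.py 4|sed -n 2p
```

```text
[521.843 -62.304 237.353   0.251  -0.299  -3.401   0.02    0.257  -0.016 -38.32  -16.779  -0.217]
```

Request:
send_rows(
  hand=[-1,-1,-1,-1],
  travel=[
    [0,0,0.1],
    [0,0,0],
    [0,0,0],
    [0,0,0],
  ],
  yaw=[0,0,0,0],
)

```text
time_s: 13.9
tcp_pos: [0.5218, -0.0623, 0.2363]
tool_rot: [-0.0, 0.999, -0.038, 0.0]
wrist_force: [-1.2, 0.2, -2.1]
width: 0.053
```

```bash
python3 s.py 4|sed -n 2p
```

```text
[521.846 -62.315 236.359  -0.03   -0.066  -3.287   0.046   0.212   0.    -38.343 -16.75   -0.217]
```

Request:
send_rows(
  hand=[-1,-1,-1,-1],
  travel=[
    [0,0,0.1],
    [0,0,0],
    [0,0,0],
    [0,0,0],
  ],
  yaw=[0,0,0,0],
)

```text
time_s: 14.5
tcp_pos: [0.5218, -0.0623, 0.2353]
tool_rot: [-0.0, 0.999, -0.038, -0.0]
wrist_force: [-0.6, -0.4, -2.4]
width: 0.048
```

```bash
python3 s.py 4|sed -n 2p
```

```text
[521.847 -62.31  235.366   0.291  -0.292  -3.427   0.023   0.188  -0.014 -38.366 -16.72   -0.217]
```

Request:
send_rows(
  hand=[-1,-1,-1,-1],
  travel=[
    [0,0,0.1],
    [0,0,0],
    [0,0,0],
    [0,0,0],
  ],
  yaw=[0,0,0,0],
)

```text
time_s: 15.1
tcp_pos: [0.5219, -0.0624, 0.2344]
tool_rot: [-0.0, 0.999, -0.038, 0.0]
wrist_force: [0.6, -1.2, -3.6]
width: 0.05
```

```bash
python3 s.py 4|sed -n 2p
```

```text
[521.865 -62.326 234.384   0.132  -0.043  -2.872  -0.025   0.211  -0.024 -38.22  -16.581  -0.198]
```

Descending, the torques leave the free line between z=235.4 and 234.4, so the free seat is at about 234.7 mm. I want 42 mm above that, z about 276.7.

Request:
send_rows(
  hand=[-1,-1,-1,-1,-1,-1,-1,-1,-1,-1,-1,-1],
  travel=[
    [0,0,-0.4],
    [0,0,-0.4],
    [0,0,-0.4],
    [0,0,-0.4],
    [0,0,-0.4],
    [0,0,-0.4],
    [0,0,-0.4],
    [0,0,-0.4],
    [0,0,-0.4],
    [0,0,-0.4],
    [0,0,0],
    [0,0,0],
  ],
  yaw=[0,0,0,0,0,0,0,0,0,0,0,0],
)

```text
time_s: 16.5
tcp_pos: [0.5218, -0.0623, 0.2744]
tool_rot: [-0.0, 0.999, -0.038, 0.0]
wrist_force: [0.6, -0.2, -2.5]
width: 0.052
```

```bash
python3 s.py 3 1|sed -n 2p
```

```text
[521.645 -62.296 274.123  -0.455   1.134  -3.054   0.026   0.212  -0.005 -37.668 -17.868  -0.223]
```

Request:
send_rows(
  hand=[-1,-1,-1,-1,-1],
  travel=[
    [0,0,-0.12],
    [0,0,-0.12],
    [0,0,0],
    [0,0,0],
    [0,0,0],
  ],
  yaw=[0,0,0,0,0],
)

```text
time_s: 17.15
tcp_pos: [0.5218, -0.0623, 0.2767]
tool_rot: [-0.0, 0.999, -0.038, -0.0]
wrist_force: [-0.3, 0.1, -2.6]
width: 0.051
```

```bash
python3 s.py 4|sed -n 2p
```

```text
[521.813 -62.301 276.706   0.261  -0.366  -3.516   0.025   0.214  -0.023 -37.499 -17.866  -0.217]
```

Request:
send_rows(
  hand=[-1,-1,-1,-1],
  travel=[
    [0.01,-0.15,0],
    [0.01,-0.1,0],
    [0,0,0],
    [0,0,0],
  ],
  yaw=[0,0,0,0],
)

```text
time_s: 17.75
tcp_pos: [0.5222, -0.0598, 0.2767]
tool_rot: [-0.0, 0.999, -0.037, 0.0]
wrist_force: [0.2, 0.4, -2.9]
width: 0.056
```

```bash
sed -i 's/\[\[1,3,5\]\]/[[0,1,2,3,4,5]]/' s.py; python3 s.py 4|sed -n 2p
```

```text
[522.2   -59.876 276.744   0.037   0.567  -3.163   0.055   0.251  -0.001  -0.033 -37.499  -0.891 -17.865   0.032  -0.218]
```

At height, with nothing touching so far. I'll move out in small steps, watching joint 1's torque for side force.

Request:
send_rows(
  hand=[-1,-1,-1,-1],
  travel=[
    [0.01,-0.1,0],
    [0,-0.05,0],
    [0,0,0],
    [0,0,0],
  ],
  yaw=[0,0,0,0],
)

```text
time_s: 18.35
tcp_pos: [0.5224, -0.0583, 0.2767]
tool_rot: [-0.0, 0.999, -0.038, 0.0]
wrist_force: [0.4, 0.3, -2.7]
width: 0.053
```

```bash
python3 s.py 2|sed -n 2p
```

```text
[522.426 -58.376 276.737  -0.384   0.278  -2.857   0.043   0.207   0.026  -0.024 -37.503  -0.89  -17.865   0.033  -0.218]
```

Request:
send_rows(
  hand=[-1,-1,-1,-1],
  travel=[
    [0.01,-0.1,0],
    [0,-0.05,0],
    [0,0,0],
    [0,0,0],
  ],
  yaw=[0,0,0,0],
)

```text
time_s: 18.85
tcp_pos: [0.5227, -0.0568, 0.2767]
tool_rot: [-0.0, 0.999, -0.038, 0.0]
wrist_force: [-0.0, 0.0, -3.5]
width: 0.053
```

```bash
python3 s.py 2|sed -n 2p
```

```text
[522.648 -56.879 276.729   0.043   0.121  -2.789   0.012   0.211   0.014  -0.025 -37.507  -0.893 -17.865   0.034  -0.218]
```

Request:
send_rows(
  hand=[-1,-1,-1,-1],
  travel=[
    [0.01,-0.1,0],
    [0,-0.05,0],
    [0,0,0],
    [0,0,0],
  ],
  yaw=[0,0,0,0],
)

```text
time_s: 19.35
tcp_pos: [0.5229, -0.0554, 0.2767]
tool_rot: [-0.0, 0.999, -0.038, 0.0]
wrist_force: [-0.1, -0.2, -3.4]
width: 0.054
```

```bash
python3 s.py 2|sed -n 2p
```

```text
[522.852 -55.378 276.739  -0.65    0.316  -3.98    0.033   0.212  -0.04   -0.025 -37.512  -0.896 -17.865   0.035  -0.218]
```

Request:
send_rows(
  hand=[-1,-1,-1,-1,-1,-1],
  travel=[
    [0.01,-0.1,0],
    [0,-0.1,0],
    [0.01,-0.1,0],
    [0,-0.1,0],
    [0,0,0],
    [0,0,0],
  ],
  yaw=[0,0,0,0,0,0],
)

```text
time_s: 20.05
tcp_pos: [0.5234, -0.0514, 0.2767]
tool_rot: [-0.0, 0.999, -0.038, 0.0]
wrist_force: [-0.2, 0.2, -2.6]
width: 0.052
```

```bash
python3 s.py 2|sed -n 2p
```

```text
[523.349 -51.452 276.747  -0.276  -0.688  -2.591   0.008   0.204   0.016  -0.045 -37.521  -0.915 -17.866   0.034  -0.217]
```

Request:
send_rows(
  hand=[-1,-1,-1,-1,-1,-1],
  travel=[
    [0.01,-0.1,0],
    [0,-0.1,0],
    [0.01,-0.1,0],
    [0,-0.1,0],
    [0,0,0],
    [0,0,0],
  ],
  yaw=[0,0,0,0,0,0],
)

```text
time_s: 20.75
tcp_pos: [0.5239, -0.0474, 0.2768]
tool_rot: [0.0, 0.999, -0.038, 0.0]
wrist_force: [0.1, 0.4, -3.4]
width: 0.05
```

```bash
python3 s.py 2|sed -n 2p
```

```text
[523.844 -47.472 276.735  -1.008  -0.326  -3.346   0.039   0.224   0.     -0.044 -37.532  -0.922 -17.867   0.036  -0.217]
```

Request:
send_rows(
  hand=[-1,-1,-1,-1,-1,-1],
  travel=[
    [0.01,-0.1,0],
    [0,-0.1,0],
    [0.01,-0.1,0],
    [0,-0.1,0],
    [0,0,0],
    [0,0,0],
  ],
  yaw=[0,0,0,0,0,0],
)

```text
time_s: 21.45
tcp_pos: [0.5243, -0.0434, 0.2767]
tool_rot: [-0.0, 0.999, -0.038, 0.0]
wrist_force: [-0.1, 0.2, -3.8]
width: 0.055
```

```bash
python3 s.py 2|sed -n 2p
```

```text
[524.337 -43.521 276.729  -0.325   0.336  -2.979   0.043   0.233  -0.003  -0.045 -37.545  -0.93  -17.869   0.037  -0.217]
```

Request:
send_rows(
  hand=[-1,-1,-1,-1,-1,-1,-1,-1,-1,-1,-1,-1],
  travel=[
    [0.01,-0.15,0],
    [0.01,-0.15,0],
    [0.01,-0.15,0],
    [0.01,-0.2,0],
    [0.01,-0.2,0],
    [0.01,-0.2,0],
    [0.02,-0.4,0],
    [0.02,-0.4,0],
    [0.02,-0.5,0],
    [0.02,-0.6,0],
    [0.03,-0.6,0],
    [0.03,-0.6,0],
  ],
  yaw=[0,0,0,0,0,0,0,0,0,0,0,0],
)

```text
time_s: 22.75
tcp_pos: [0.5295, -0.0015, 0.2768]
tool_rot: [-0.0, 0.999, -0.037, 0.0]
wrist_force: [-0.2, -0.8, -3.2]
width: 0.056
```

```bash
python3 s.py 5 1; python3 -c "
import numpy as np,cv2
b=np.load('last.npy')[:,:,::-1]; cv2.imwrite('pics/m4.png',cv2.resize(b[140:310,250:470],None,fx=3.5,fy=3.5,interpolation=cv2.INTER_CUBIC))"
```

```text
23.0 0.0519 [ 0.     0.999 -0.038 -0.   ]
[529.531  -1.296 276.755  -0.103  -0.263  -3.432   0.052   0.23    0.      0.309 -37.822  -0.726 -17.878   0.124  -0.197]
[0.086 0.998 0.035 0.385 0.781 0.249 0.084 0.04  0.031 1.04  0.038 0.782 0.066 0.192 0.047]
```

View pics/m4.png

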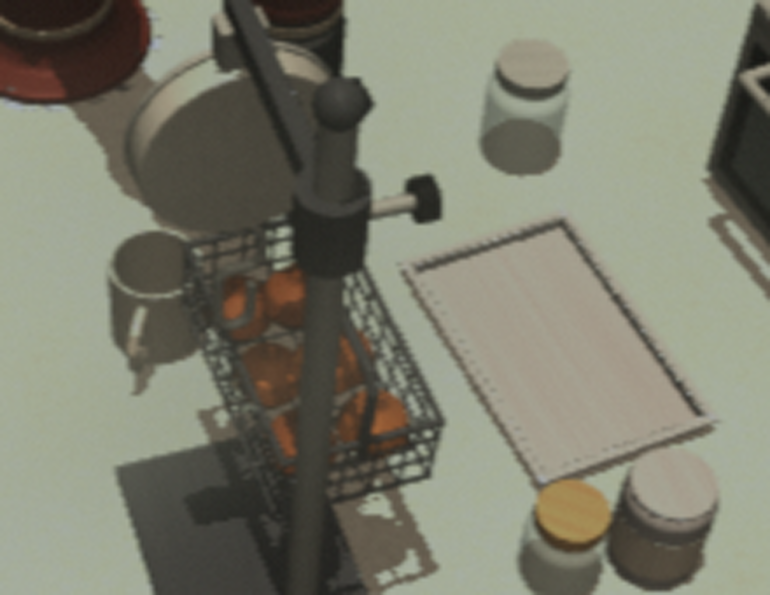

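The handle is out of the hook and the basket hangs clear, with the hook at about (240,300) free, and the tray empty. Now I'll carry it over the tray, turning to the tray's yaw.

Request:
send_rows(
  hand=[-1,-1,-1,-1,-1,-1,-1,-1,-1,-1,-1,-1],
  travel=[
    [0,-0.7,0],
    [0,-1.3,0],
    [-0.3,-2,0],
    [-0.6,-2.5,0],
    [-0.8,-3,0],
    [-0.8,-3,0],
    [-0.8,-3,0],
    [-0.8,-3,0],
    [-0.6,-2.5,0],
    [-0.5,-2,0],
    [-0.3,-1.5,0],
    [-0.26,-1,0],
  ],
  yaw=[0,0,-0.008,-0.008,-0.008,-0.008,-0.008,-0.008,-0.008,-0.007,0,0],
)

```text
time_s: 24.2
tcp_pos: [0.483, 0.2571, 0.2768]
tool_rot: [-0.001, 1.0, -0.005, -0.0]
wrist_force: [-0.4, -0.1, -3.0]
width: 0.057
```

Request:
send_rows(
  hand=[-1,-1,-1,-1,-1,-1,-1,-1],
  travel=[
    [0,-0.5,0],
    [0,0,0.5],
    [0,0,1],
    [0,0,1.5],
    [0,0,1.5],
    [0,0,1],
    [0,0,0.5],
    [0,0,0],
  ],
  yaw=[0,0,0,0,0,0,0,0],
)

```text
time_s: 25.0
tcp_pos: [0.4835, 0.2591, 0.2159]
tool_rot: [0.001, 1.0, -0.007, -0.001]
wrist_force: [0.2, -0.0, -2.7]
width: 0.051
```

```bash
python3 - <<'E'
from plant import robot
from h import *
import cv2
np.set_printoptions(precision=4,suppress=True)
a=robot.read_camera("top")["frame"][:,:,::-1]; b=robot.read_camera("scene")["frame"][:,:,::-1]
o=robot.get_obs(); print(o['time_s'],o['tcp_pos'],o['tool_rot'],o['wrist_force'])
m=np.hstack([cv2.resize(a[180:310,165:275],(381,450),interpolation=cv2.INTER_CUBIC),cv2.resize(b[170:290,345:457],(420,450),interpolation=cv2.INTER_CUBIC)])
cv2.imwrite("pics/m5.png",m)
E
```

```text
25.1 [0.4842 0.26   0.2172] [-0.0003  1.     -0.0063  0.0005] [ 0.0898 -0.5655 -3.2135]
```

View pics/m5.png

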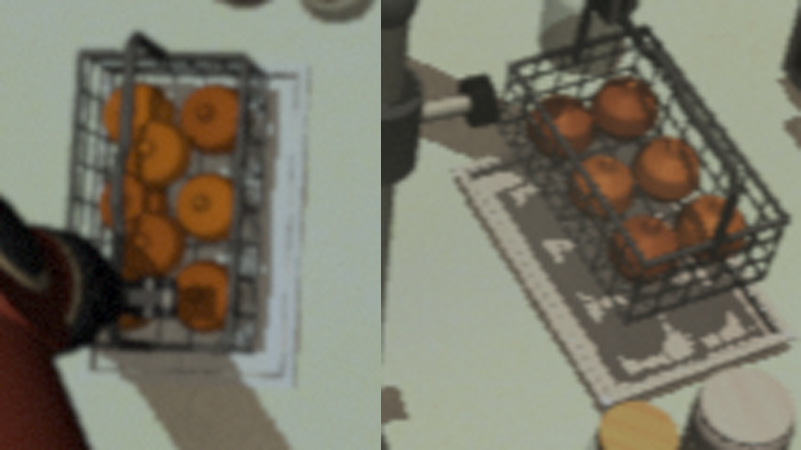

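In the top view (left) the rim corners are at (80,52), (243,57) and (235,350). The scene view's far rim corners are at (628,320) and (785,222). Locating the basket against the tray.

```bash
python3 - <<'E'
from h import *
np.set_printoptions(precision=4,suppress=True)
T=lambda x,y:(165+x/3.464-.4,180+y/3.464-.4); S=lambda x,y:(345+(x-381)/3.75-.4,170+y/3.75-.4)
z=.169
P=[plane('t',T(*p),z) for p in[(80,52),(243,57),(235,350)]]; print(P)
print('tri far-left',tri(S(785,222),T(80,52)),'far-right',tri(S(628,320),T(243,57)), 'near right',tri(S(510,68),T(235,350)))
Q=[plane('s',S(*p),z) for p in[(628,320),(785,222),(510,68)]]; print(Q)
print('centre top',(P[0]+P[2])/2,'scene',(Q[1]+Q[2])/2)
E
```

```text
[array([0.6598, 0.3074, 0.169 ]), array([0.6579, 0.1911, 0.169 ]), array([0.451 , 0.1895, 0.169 ])]
tri far-left (array([0.6646, 0.3162, 0.1458]), np.float64(0.00247118254079016)) far-right (array([0.6684, 0.1994, 0.0953]), np.float64(0.015798318024269013)) near right (array([0.4524, 0.196 , 0.1564]), np.float64(0.008143927566931665))
[array([0.7106, 0.1528, 0.169 ]), array([0.6793, 0.3023, 0.169 ]), array([0.4637, 0.1931, 0.169 ])]
centre top [0.5554 0.2485 0.169 ] scene [0.5715 0.2477 0.169 ]
```

The basket sits about 10 mm to -y and about 5 mm to +x of the tray's middle. I'll correct that and go down to about 10 mm above the expected touch.

Request:
send_rows(
  hand=[-1,-1,-1,-1,-1,-1,-1,-1,-1,-1,-1,-1],
  travel=[
    [-0.2,-0.4,0.3],
    [-0.2,-0.4,0.7],
    [-0.1,-0.2,1],
    [0,0,1],
    [0,0,1],
    [0,0,1],
    [0,0,1],
    [0,0,0.8],
    [0,0,0.5],
    [0,0,0.3],
    [0,0,0],
    [0,0,0],
  ],
  yaw=[0,0,0,0,0,0,0,0,0,0,0,0],
)

```text
time_s: 26.3
tcp_pos: [0.4794, 0.2701, 0.1412]
tool_rot: [-0.0, 1.0, -0.006, 0.001]
wrist_force: [0.6, 0.1, -2.2]
width: 0.053
```

```bash
python3 s.py 4 1; python3 -c "
import numpy as np,cv2
b=np.load('last.npy')[:,:,::-1]; cv2.imwrite('pics/m6.png',cv2.resize(b[180:290,355:467],None,fx=5,fy=5,interpolation=cv2.INTER_CUBIC))"
```

```text
26.5 0.0515 [-0.     1.    -0.006  0.   ]
[479.258 270.182 141.207  -0.056   0.218  -2.21    0.015   0.123  -0.031  -0.098 -42.392  -1.922 -13.794   0.068  -0.071]
[0.086 0.008 0.041 0.36  0.595 0.601 0.016 0.011 0.028 0.018 0.039 0.011 0.008 0.001 0.013]
```

View pics/m6.png

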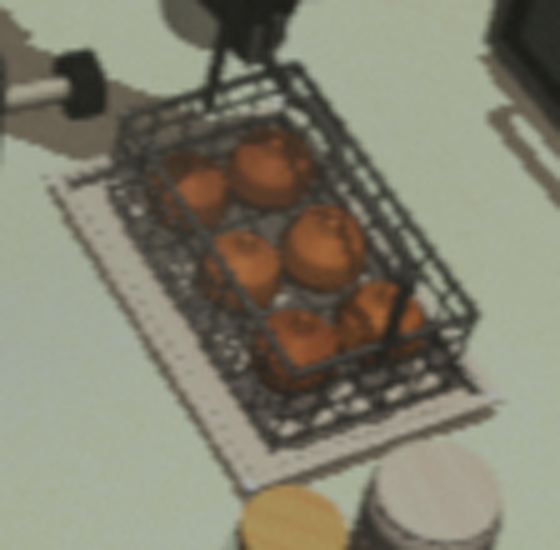

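The far bottom corner is at (275,440), inside the tray's rim corner at (245,490). The wrist moment has dropped, so the far end may already be touching. Checking where it is.

```bash
python3 - <<'E'
from h import *
import cv2
from plant import robot
np.set_printoptions(precision=4,suppress=True)
S=lambda x,y:(355+x/5-.4,180+y/5-.4)
print('bottom corners',plane('s',S(275,445),.004),'z=.02',plane('s',S(275,445),.02))
print('rim: far-right(bar end), far-left, near-left', [plane('s',S(*p),.079) for p in[(478,315),(295,65),(125,120)]])
print('tray corners',[plane('s',S(*p),.014) for p in[(245,490),(50,180),(497,400)]])
a=robot.read_camera("top")["frame"][:,:,::-1]
cv2.imwrite("pics/m7.png",cv2.resize(a[180:310,165:275],None,fx=4.5,fy=4.5,interpolation=cv2.INTER_CUBIC))
E
```

```text
bottom corners [0.6551 0.211  0.004 ] z=.02 [0.6641 0.203  0.02  ]
rim: far-right(bar end), far-left, near-left [array([0.6645, 0.3271, 0.079 ]), array([0.4514, 0.3319, 0.079 ]), array([0.45  , 0.2131, 0.079 ])]
tray corners [array([0.6813, 0.1741, 0.014 ]), array([0.4264, 0.1802, 0.014 ]), array([0.6851, 0.343 , 0.014 ])]
```

View pics/m7.png

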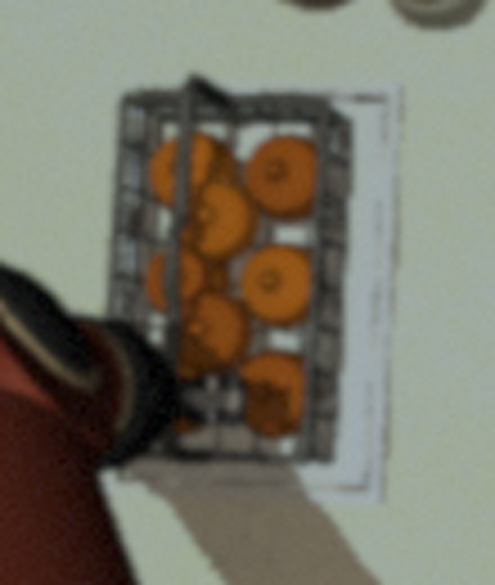

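Both views put the basket's middle at y of about 0.271, against 0.2595 for the tray, so my last correction overshot. I'll lift 10 mm, shift back 11 mm, then feel downward.

Request:
send_rows(
  hand=[-1,-1,-1,-1,-1,-1,-1,-1],
  travel=[
    [0,0,-0.5],
    [0,0,-0.5],
    [0,0.4,0],
    [0,0.4,0],
    [0,0.3,0],
    [0,0,0],
    [0,0,0],
    [0,0,0],
  ],
  yaw=[0,0,0,0,0,0,0,0],
)

```text
time_s: 27.35
tcp_pos: [0.4786, 0.2592, 0.1507]
tool_rot: [-0.0, 1.0, -0.006, -0.0]
wrist_force: [0.1, 0.6, -3.3]
width: 0.054
```

```bash
python3 s.py 4|sed -n 2p
```

```text
[478.629 259.212 150.721  -0.326  -0.099  -3.342   0.046   0.226  -0.005   0.044 -42.045  -1.807 -14.23    0.117  -0.157]
```

Request:
send_rows(
  hand=[-1,-1,-1,-1],
  travel=[
    [0,0,0.3],
    [0,0,0.2],
    [0,0,0],
    [0,0,0],
  ],
  yaw=[0,0,0,0],
)

```text
time_s: 27.95
tcp_pos: [0.4786, 0.259, 0.1456]
tool_rot: [0.0, 1.0, -0.006, -0.0]
wrist_force: [0.3, 0.6, -3.3]
width: 0.052
```

```bash
python3 s.py 4|sed -n 2p
```

```text
[478.73  259.047 145.792   0.211   0.296  -3.292   0.016   0.224  -0.029  -0.002 -42.105  -1.816 -14.034   0.114  -0.154]
```

Request:
send_rows(
  hand=[-1,-1,-1,-1],
  travel=[
    [0,0,0.2],
    [0,0,0.1],
    [0,0,0],
    [0,0,0],
  ],
  yaw=[0,0,0,0],
)

```text
time_s: 28.55
tcp_pos: [0.4787, 0.259, 0.1427]
tool_rot: [-0.0, 1.0, -0.006, -0.0]
wrist_force: [-0.2, -0.8, -3.8]
width: 0.051
```

```bash
python3 s.py 4|sed -n 2p
```

```text
[478.733 258.984 142.778  -0.098  -0.101  -2.973   0.005   0.23    0.019  -0.019 -42.188  -1.834 -13.917   0.106  -0.142]
```

Request:
send_rows(
  hand=[-1,-1,-1,-1],
  travel=[
    [0,0,0.1],
    [0,0,0],
    [0,0,0],
    [0,0,0],
  ],
  yaw=[0,0,0,0],
)

```text
time_s: 29.15
tcp_pos: [0.4787, 0.259, 0.1418]
tool_rot: [-0.0, 1.0, -0.006, 0.0]
wrist_force: [-0.2, 0.2, -2.7]
width: 0.054
```

```bash
python3 s.py 3|sed -n 2p
```

```text
[478.708 259.038 141.801  -0.405   0.247  -2.387   0.011   0.184  -0.006   0.06  -41.942  -1.741 -13.828   0.119  -0.139]
```

Request:
send_rows(
  hand=[-1,-1,-1,-1],
  travel=[
    [0,0,0.1],
    [0,0,0],
    [0,0,0],
    [0,0,0],
  ],
  yaw=[0,0,0,0],
)

```text
time_s: 29.7
tcp_pos: [0.4786, 0.259, 0.1408]
tool_rot: [0.0, 1.0, -0.006, -0.0]
wrist_force: [-0.3, 0.2, -2.2]
width: 0.052
```

```bash
python3 s.py 3|sed -n 2p
```

```text
[478.667 258.961 140.783  -0.525  -0.51   -1.999   0.001   0.248  -0.017   0.041 -41.622  -1.74  -13.858   0.13   -0.239]
```

Request:
send_rows(
  hand=[-1,-1,-1,-1],
  travel=[
    [0,0,0.1],
    [0,0,0],
    [0,0,0],
    [0,0,0],
  ],
  yaw=[0,0,0,0],
)

```text
time_s: 30.25
tcp_pos: [0.4787, 0.2589, 0.1398]
tool_rot: [0.0, 1.0, -0.006, 0.0]
wrist_force: [-0.6, 0.0, -1.6]
width: 0.049
```

```bash
python3 s.py 3|sed -n 2p
```

```text
[478.719 258.9   139.763  -0.191  -0.418  -1.453  -0.06    0.222  -0.033  -0.124 -41.483  -1.901 -13.842   0.096  -0.296]
```

Request:
send_rows(
  hand=[-1,-1,-1,-1],
  travel=[
    [0,0,0.1],
    [0,0,0.1],
    [0,0,0],
    [0,0,0],
  ],
  yaw=[0,0,0,0],
)

```text
time_s: 30.8
tcp_pos: [0.4787, 0.2584, 0.1379]
tool_rot: [0.0, 1.0, -0.006, -0.0]
wrist_force: [-1.8, -3.0, 2.4]
width: 0.05
```

```bash
python3 s.py 3|sed -n 2p
```

```text
[478.642 258.415 137.904  -1.775  -1.828   2.977  -0.624   0.358  -0.07   -0.852 -39.512  -2.481 -13.955  -0.149  -0.973]
```

Request:
send_rows(
  hand=[-1,-1,-1,-1],
  travel=[
    [0,0,0.1],
    [0,0,0.1],
    [0,0,0],
    [0,0,0],
  ],
  yaw=[0,0,0,0],
)

```text
time_s: 31.35
tcp_pos: [0.4786, 0.257, 0.1372]
tool_rot: [0.002, 1.0, -0.007, -0.0]
wrist_force: [-4.7, -6.3, 12.9]
width: 0.052
```

```bash
python3 s.py 3 1; python3 -c "
import numpy as np,cv2
b=np.load('last.npy')[:,:,::-1]; cv2.imwrite('pics/m8.png',cv2.resize(b[180:290,345:467],None,fx=6,fy=5.4,interpolation=cv2.INTER_CUBIC))"
```

```text
31.5 0.0507 [ 0.002  1.    -0.007 -0.   ]
[478.602 257.041 137.234  -4.333  -6.779  12.302  -1.406   0.948  -0.053  -1.984 -34.567  -3.154 -13.794  -0.388  -2.247]
[0.009 0.001 0.015 0.521 0.167 0.251 0.005 0.004 0.008 0.001 0.003 0.    0.001 0.    0.   ]
```

View pics/m8.png

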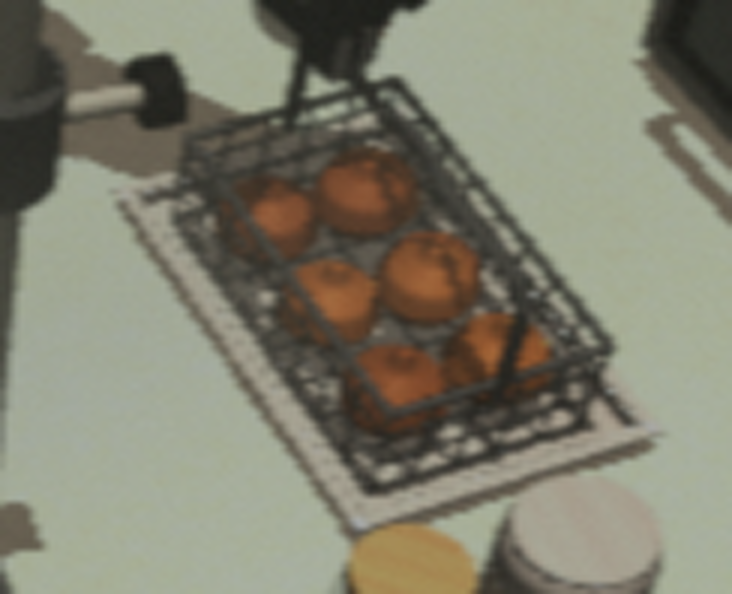

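Request:
send_rows(
  hand=[-1,-1,-1,-1],
  travel=[
    [0,0,-0.1],
    [0,0,-0.05],
    [0,0,0],
    [0,0,0],
  ],
  yaw=[0,0,0,0],
)

```text
time_s: 31.9
tcp_pos: [0.4792, 0.2597, 0.1372]
tool_rot: [-0.001, 1.0, -0.006, 0.0]
wrist_force: [-0.4, 0.2, -1.3]
width: 0.054
```

```bash
python3 s.py 4|sed -n 2p; python3 - <<'E'
from h import *
np.set_printoptions(precision=4,suppress=True)
S=lambda x,y:(345+x/6-.4,180+y/5.4-.4)
print('floor: far-right, far-left',[plane('s',S(*p),.004) for p in[(370,492),(585,425)]])
print('rim z.079: far-left, near-left, near-right',[plane('s',S(*p),.079) for p in[(610,350),(395,80),(185,140)]])
print('tray',[plane('s',S(*p),.014) for p in[(360,528),(122,192),(660,435)]])
E
```

```text
[479.148 259.637 137.15    0.554  -0.02   -1.913   0.001  -0.147  -0.036  -0.312 -41.366  -2.079 -12.903  -0.019   0.154]
floor: far-right, far-left [array([0.6578, 0.1982, 0.004 ]), array([0.6614, 0.3191, 0.004 ])]
rim z.079: far-left, near-left, near-right [array([0.6656, 0.3131, 0.079 ]), array([0.4542, 0.3189, 0.079 ]), array([0.452 , 0.1978, 0.079 ])]
tray [array([0.6818, 0.1771, 0.014 ]), array([0.4252, 0.182 , 0.014 ]), array([0.6875, 0.3434, 0.014 ])]
```

The basket's middle is at about (0.556, 0.2585), within 3 mm of the tray's. It's down with little load on the hand, so I'll open gently and rise.

Request:
send_rows(
  hand=[-0.9,-0.8,-0.7,-0.5,-0.3,-0.2,-0.2,-0.2],
  travel=[
    [0,0,0],
    [0,0,0],
    [0,0,0],
    [0,0,0],
    [0,0,0],
    [0,0,0],
    [0,0,0],
    [0,0,0],
  ],
  yaw=[0,0,0,0,0,0,0,0],
  force=20,
)

```text
time_s: 32.9
tcp_pos: [0.4787, 0.259, 0.1373]
tool_rot: [-0.0, 1.0, -0.006, 0.0]
wrist_force: [-0.6, 0.2, 0.6]
width: 0.403
```

Request:
send_rows(
  hand=[-0.2,-0.2,-0.2,-0.2,-0.2,-0.2,-0.2,-0.2,-0.2],
  travel=[
    [0,0,-0.3],
    [0,0,-0.7],
    [0,0,-1.5],
    [0,0,-2],
    [0,0,-3],
    [0,0,-3],
    [-2,0,-3],
    [-2,0,0],
    [0,0,0],
  ],
  yaw=[0,0,0,0,0,0,0,0,0],
)

```text
time_s: 33.8
tcp_pos: [0.4366, 0.2605, 0.2741]
tool_rot: [-0.001, 1.0, -0.004, 0.001]
wrist_force: [0.0, 0.1, -0.2]
width: 0.399
```

```bash
python3 - <<'E'
from plant import robot
from h import *
import cv2
np.set_printoptions(precision=4,suppress=True)
a=robot.read_camera("top")["frame"][:,:,::-1]; b=robot.read_camera("scene")["frame"][:,:,::-1]
o=robot.get_obs(); print(o['time_s'],o['tcp_pos'],o['wrist_force'],o['width'])
m=np.hstack([cv2.resize(a[180:310,165:275],(381,450),interpolation=cv2.INTER_CUBIC),cv2.resize(b[170:290,345:457],(420,450),interpolation=cv2.INTER_CUBIC)])
cv2.imwrite("pics/m9.png",m)
E
```

```text
33.9 [0.4388 0.2593 0.2726] [ 0.5299 -0.425   0.2664] 0.4004564499670632
```

View pics/m9.png

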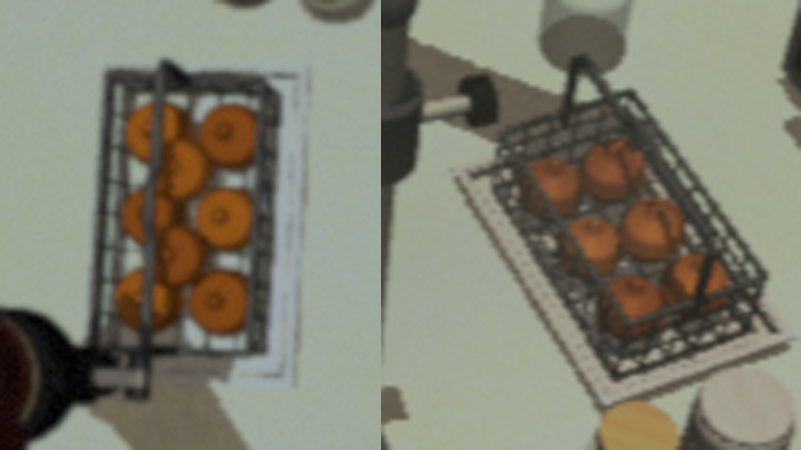

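The basket stands in the tray with all its onions, and the hand is clear above. One last numeric check before handing in.

```bash
python3 - <<'E'
from h import *
from plant import robot
np.set_printoptions(precision=4,suppress=True)
T=lambda x,y:(165+x/3.464-.4,180+y/3.464-.4); S=lambda x,y:(345+(x-381)/3.75-.4,170+y/3.75-.4)
print('top floor far-right near-right',plane('t',T(278,88),.004),plane('t',T(267,350),.004),'rim far-left',plane('t',T(107,72),.079))
print('scene floor far-right',plane('s',S(614,378),.004),'rim far-left near-left',plane('s',S(765,275),.079),plane('s',S(632,92),.079))
print('tri rim far-left',tri(S(765,275),T(107,72)))
o=robot.get_obs(); print(o['time_s'],o['dq'],o['wrist_force'])
robot.job_done()
E
```

```text
top floor far-right near-right [0.6634 0.197  0.004 ] [0.45   0.1988 0.004 ] rim far-left [0.6614 0.315  0.079 ]
scene floor far-right [0.6573 0.2001 0.004 ] rim far-left near-left [0.6619 0.318  0.079 ] [0.4545 0.3226 0.079 ]
tri rim far-left (array([0.6619, 0.3162, 0.0794]), np.float64(0.0027902731087540334))
33.9 [ 0.0083  0.0258  0.0159 -0.0116  0.0035 -0.0014  0.0001] [ 0.5299 -0.425   0.2664]
the job is handed in; nothing more can be done
```

The onion basket is off the scale, standing in the tray and released, and I handed the job in at 33.9 s. No verdict was reported.

- **Lift:** I gripped the handle 80 mm on the robot's side of the hook and lifted by feel. Going back down in 1 mm steps put the free seat between 234.4 and 235.4 mm (TCP height). I then raised it to 276.7 mm, about 42 mm above the seat.
- **Drawing out:** I moved it out level and slowly, and the checks over the first 19 mm showed no side force. After about 60 mm the picture showed the handle clear of the hook.
- **Placing:** One sideways correction over the tray overshot by about 12 mm, and I put it right. The far end touched first, and I briefly pressed with about 15 N (limit 50 N). I backed off before letting go.

**Last checks:**
- The basket's middle is at about (0.556, 0.258), within about 3 mm of the tray's, and its yaw is within about 0.02 rad.
- The far-left rim corner measures 79 mm high, which is what it should be for a basket standing flat on the tray floor.
- All the onions are in place, and the hand is open and about 130 mm above the handle.

**What disagreed or was not checked:**
- The two cameras differ by about 2–6 mm.
- The gripper read about 4.5 mm open on the 9 mm bar, though the grip held throughout.
- I did not measure the bystanders again.

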